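Dump the walnuts from the tipping skip

ROBOT

A 6-joint arm with a two-finger parallel gripper is mounted at the origin on the work surface; the furniture and walls round the work are solid. World frame = base frame: x ahead of the robot, y to its left, z up, the work surface at z = 0. Lengths are in m, angles in rad, forces in N, time in s.
With the tool pointing down it reaches from about 0.35 to 0.775 m from the base axis. Payload 7.3 kg.
Tool frame: the origin (TCP) lies between the finger pads; the fingertips stand 8 mm ahead of it and the grasp point (between the pads) lies 11 mm behind it (robot.nose_length is the distance from the TCP to the fingertips, in m); z points along the fingers, y is the line along which they close (so a half turn about z gives the same grasp; the last joint's range is limited). The gripper opens to 92 mm and grips with 3 to 60 N. Pads are 19 mm wide; open, the fingers measure 130 mm over their backs; the gripper's body (75 mm by 190 mm) begins 47 mm behind the grasp point.
Start: joints at [-1.391, 0.342, 1.524, -0, 1.275, -0.146], TCP at [0.168, -0.497, 0.235] pointing down, gripper open.
Joint ranges: [-2.53, 2.53], [-0.77, 2.02], [0.04, 2.7], [-1, 4.14], [0.28, 2.66], [-3.11, 3.11]. Speed limits (rad/s): [2.57, 2.57, 3.14, 3.14, 3.14, 3.14].

INTERFACE

Orientations are given as [roll, pitch, yaw] about the fixed x, y, z axes, in that order (R = Rz(yaw) Ry(pitch) Rx(roll)).
In Python, from cell import robot gives the robot as it stands. The module is installed in compiled form; this text tells all that it offers.
- The arm moves only by the shell command python3 -m jog 'ROWS' [FORCE]. ROWS is JSON, a list that holds one entry, the list of rows, each a list of 5 numbers: the gripper's target within -1 to 1 (fully open at 1, half-way at 0, shut at -1), then the shift along the tool's x, y, z in m, then the turn about the tool's z in rad. A call has 1 to 5 rows; each row is the pose to reach, as a shift and turn from the pose commanded when the call began, along the tool's axes at that moment; what a row does not reach only later rows make up. A row lasts 1/12 s, in which the tool goes at most 41.7 mm and 7.16 degrees, less where a joint would pass 70% of its speed; a pose out of reach is approached as far as the arm can. A call with a gripper value outside its range is refused whole. The fingers move at their own pace and stop on an object; FORCE is the grip in N (left out, the last holds). Time passes only in rows, so rows that repeat a pose let the fingers close. It gives the time, the measured TCP pose, the force, the opening and the grip force at its end, in the units of the state.
- robot.observe(): the state, without advancing time (a new reading comes with each control period).
- robot.read_camera(name): name is "scene" or "top"; returns the picture (420x560x3 uint8, red, green, blue); there is no depth.
- robot.camera_model(name): a dict with "camera_matrix" (3x3 intrinsics, pixels), "position" and "attitude" of the camera in the world. Camera axes: x right, y down, z forward; pixel columns grow to the right and rows downward; lengths in m; the calibration is good to about 2 mm. A picture is of the moment at which its call begins. camera_model takes no time and is no camera call.
- robot.hand_in(): hands the job in; it is judged then, once.
The state is a dict: "time": time; "qpos": joint angles; "qvel": joint speeds; "joint_efforts": joint torques, N m; "tool_pos": TCP position; "tool_rot": TCP orientation; "contact_force": force on the tool from outside, world axes, zero at the start; "torque": the same for the moment, N m; "opening": finger opening in m; "grip_force": force on a finger pad.
Only numpy, scipy, OpenCV 4.12 (cv2) and the standard library are available. Lean on these libraries where they do the work, as an engineer would, in place of code of your own. Each camera call takes 0.05 s, during which the arm holds its last target. There are 200 camera calls.

TASK

The wider of the two tipping skips on the worktop holds two walnuts. Push its T-handle over, past the balance point, so that it dumps both walnuts into the tray under it; then ease the same skip back, without slamming it, until it rests fully upright again with the walnuts left lying in the tray. Do not tip the narrow skip.

Things in the scene. Friction and masses are not known exactly. Their poses are not given: they have to be found in the camera images.
- wide_tray (a point): centre of the inner floor of the wide tipper's aluminium catch tray (inside 162 x 117 mm, rim 47 mm above this point), 7 mm above the worktop; fixed, with the tipper's base. x axis: level, the way the skip dumps; y axis: level, parallel to axle and crossbar. The axle's middle is at x -68, z +123 mm in this frame
- wide_bar (a point): middle of the dark round crossbar (12 mm thick, 50 long, along y) of the T-handle on the back of the wide steel skip (105 wide). It swings with the skip, 121 mm from the axle: upright 60 mm behind the axle (-x) and 235 above the worktop, highest 251, dumped 110 ahead (+x) and 181 above the worktop. Below it is its 10 mm stem; upright, the skip's back rim is 47 mm lower
- wide_skip (a joint): angle of the wide skip: 0 = upright on its stop, grows as it tips towards +x of wide_tray, 1.65 rad = fully dumped on the other stop. Its weight holds it at either stop (1 to 4 N at the bar): pushed past the balance point near 0.65 rad it falls over by itself in about a second, damped; brought back past it, it falls upright by itself
- walnut_1_center (a point): walnut 1, brown, about 33 mm across, 14 g; it starts on the floor of the wide skip, which is open above. The point is its centre
- walnut_2_center (a point): walnut 2, brown, about 33 mm across, 14 g; it starts on the floor of the wide skip, which is open above. The point is its centre
- narrow_skip (a joint): angle of the other, narrow skip (60 mm wide, empty, otherwise alike, on its own base with its own tray): 0 = upright, as it must stay

How it is judged:
By the outcome, as a careful person would: the job done as asked, in the order asked, and still so for the second after the job is handed in, with the robot touching nothing.
It also fails if it takes over 42 s, if anything falls off the work surface, if the arm or the gripper's body presses on something with over 40 N, if the wrist force passes 120 N, or if a joint passes its speed limit or range.

## Working session

There is one attempt and no reset: what is moved stays moved. The work goes in short steps, Python scripts to look and compute and a shell command to move; the robot and the scene stay as the last step left them, time stands still between calls to the robot, and variables do not carry over. Pictures are saved under pics/ and viewed, at most 10 in all, crops included, and the job is handed in when it is done.

```bash
mkdir -p pics; python3 - <<'E'
from cell import robot
import cv2
for n in("scene","top"):
    cv2.imwrite(f"pics/{n}0.png",robot.read_camera(n)[:,:,::-1]); print(robot.camera_model(n))
s=robot.observe();print(s)
E
```

```text
{'camera_matrix': array([[414.32914086,   0.        , 282.63146218],
       [  0.        , 414.32914086, 210.95177451],
       [  0.        ,   0.        ,   1.        ]]), 'position': array([0.1171842 , 0.33918261, 0.84310127]), 'attitude': array([-2.48289506, -0.00428439, -2.48585271])}
{'camera_matrix': array([[400.41981653,   0.        , 284.5803565 ],
       [  0.        , 400.41981653, 208.67657662],
       [  0.        ,   0.        ,   1.        ]]), 'position': array([ 0.32640481, -0.07280685,  1.01057918]), 'attitude': array([-2.98832262,  0.01398229, -1.58724494])}
{'time': 0.1, 'qpos': array([-1.39099779e+00,  3.42669172e-01,  1.52492280e+00, -1.58574980e-05,
        1.27538490e+00, -1.46021133e-01]), 'qvel': array([ 0.00060089, -0.00063485, -0.00012001, -0.00010988, -0.00062596,
       -0.00059292]), 'joint_efforts': array([ 1.13245100e-03, -4.32003808e+01, -2.44695103e+01,  7.19182519e-02,
        5.25323418e-02, -5.21960612e-05]), 'tool_pos': array([ 0.16798785, -0.49702995,  0.23410562]), 'tool_rot': array([-3.14022097e+00, -1.86403453e-04,  3.25824168e-01]), 'contact_force': array([-0.2511101 ,  0.3743068 , -0.69653283]), 'torque': array([ 0.02586114,  0.03844626, -0.00035238]), 'grip_force': 0.0, 'opening': 0.09162207851264326}
```

View pics/scene0.png

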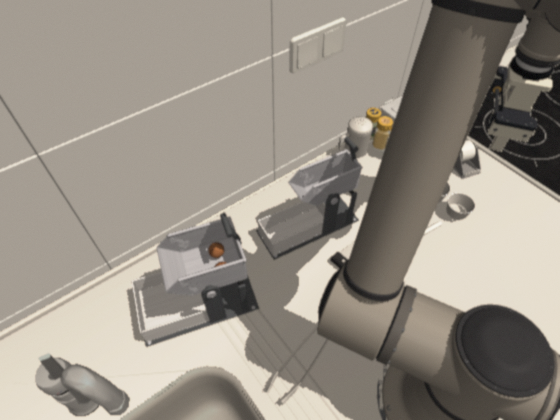

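View pics/top0.png

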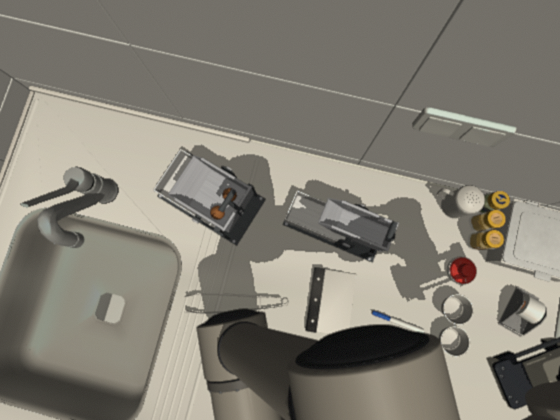

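Both pictures show the wide skip with the brown walnuts at about (215,250) in scene and (222,203) in top. Its bar is near (230,227) in scene. The narrow skip is to the right. I'll enlarge both views.

```bash
python3 - <<'E'
import cv2,numpy as np
a=cv2.imread("pics/scene0.png")[200:350,120:270]; b=cv2.imread("pics/top0.png")[135:255,145:275]
a=cv2.resize(a,(400,400),interpolation=3); b=cv2.resize(b,None,fx=400/130,fy=400/130,interpolation=3)
c=np.zeros((400,800,3),np.uint8); c[:,:400]=a; c[:b.shape[0],400:400+b.shape[1]]=b[:400,:400]
c=np.clip(c*1.5,0,255).astype(np.uint8)
cv2.imwrite("pics/crop0.png",c)
E
```

```text
(no output)
```

View pics/crop0.png

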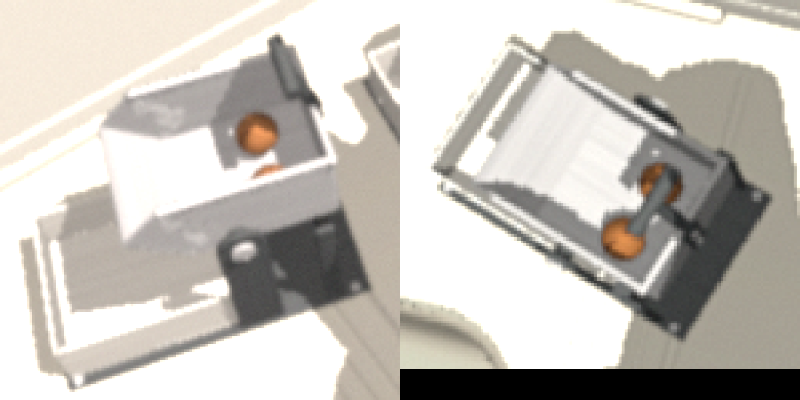

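```bash
cat > h.py <<'E'
from cell import robot
import numpy as np
from scipy.spatial.transform import Rotation as R
def ray(n,u,v):
    m=robot.camera_model(n); d=R.from_euler('xyz',m['attitude']).as_matrix()@np.linalg.inv(m['camera_matrix'])@[u,v,1]
    return m['position'],d
def atz(n,u,v,z):
    p,d=ray(n,u,v); return p+d*(z-p[2])/d[2]
def tri(a,b):
    p,d=ray("scene",*a);q,e=ray("top",*b)
    s=np.linalg.lstsq(np.c_[d,-e],q-p,rcond=None)[0]
    x,y=p+s[0]*d,q+s[1]*e; return (x+y)/2,np.linalg.norm(x-y)
def px(n,P):
    m=robot.camera_model(n); c=R.from_euler('xyz',m['attitude']).as_matrix().T@(np.array(P)-m['position']); c=m['camera_matrix']@c
    return c[:2]/c[2]
E
python3 - <<'E'
from h import *
T=lambda x,y:((x-400)/3.077+145,y/3.077+135); S=lambda x,y:(x/2.667+120,y/2.667+200)
print(tri(S(284,70),T(654,205)))
print("bar@.235",atz("scene",*S(284,70),.235),atz("top",*T(654,205),.235))
print("bar ends top",atz("top",*T(666,176),.235),atz("top",*T(642,232),.235))
print("base back",atz("top",*T(770,197),.007),atz("top",*T(683,337),.007))
print("rim front",atz("top",*T(512,38),.054),atz("top",*T(437,168),.054))
print("scene base back L",atz("scene",*S(370,288),.007),"base front L",atz("scene",*S(75,388),.003))
E
```

```text
(array([0.46474638, 0.04992066, 0.2267047 ]), np.float64(0.0017436976085516045))
bar@.235 [0.46088956 0.05416609 0.235     ] [0.46253521 0.04814674 0.235     ]
bar ends top [0.48129382 0.04052505 0.235     ] [0.44519827 0.05572386 0.235     ]
base back [ 0.50746092 -0.01248643  0.007     ] [0.39300706 0.05945844 0.007     ]
rim front [0.63337317 0.19202574 0.054     ] [0.52742299 0.24940811 0.054     ]
scene base back L [0.38816956 0.06570809 0.007     ] base front L [0.51616731 0.26604784 0.003     ]
```

```bash
python3 - <<'E'
from h import *
for u,v in((205,130),(250,140),(150,118)): print(atz("top",u,v,0),atz("top",u,v,.02))
E
python3 -m jog '[[[1,0.01,-0.01,-0.03,0],[1,0.03,-0.03,-0.06,0],[1,0.06,-0.055,-0.08,0],[1,0.088,-0.08,-0.095,0],[1,0.116,-0.107,-0.1,0]]]' 20
```

```text
[0.69692784 0.14549915 0.        ] [0.68959495 0.14117874 0.02      ]
[0.66695204 0.02658078 0.        ] [0.6602124  0.02461384 0.02      ]
[0.73340648 0.29265471 0.        ] [0.72535166 0.285422   0.02      ]
time: 0.52
tool_pos: [0.2444, -0.3583, 0.3367]
tool_rot: [3.138, -0.001, 0.325]
contact_force: [1.6, 0.6, 0.2]
opening: 0.0921
grip_force: 0.0
```

```bash
python3 -m jog '[[[1,0.029,-0.027,0,0],[1,0.058,-0.054,0,0],[1,0.087,-0.081,0,0],[1,0.116,-0.108,0,0],[1,0.145,-0.135,0,0]]]'
```

```text
time: 0.93
tool_pos: [0.3381, -0.1827, 0.3346]
tool_rot: [3.142, -0.0, 0.325]
contact_force: [0.9, 0.2, -0.3]
opening: 0.0917
grip_force: 0.0
```

```bash
python3 -m jog '[[[1,0.029,-0.027,0,-0.12],[1,0.058,-0.054,0,-0.24],[1,0.087,-0.081,0,-0.36],[1,0.116,-0.108,0,-0.48],[1,0.145,-0.135,0,-0.6]]]'
```

```text
time: 1.35
tool_pos: [0.4323, -0.0082, 0.3346]
tool_rot: [3.142, 0.0, 0.932]
contact_force: [1.2, -1.4, 0.4]
opening: 0.0921
grip_force: 0.0
```

```bash
python3 -m jog '[[[1,0,0,0,-0.07],[1,0,0,0,-0.07],[1,0,0,0,-0.07]]]'; python3 - <<'E'
from h import *
import cv2
print(robot.observe()['tool_pos'])
for n,o in(("scene",(120,200)),("top",(145,135))):
    im=robot.read_camera(n)[:,:,::-1]; cv2.imwrite(f"pics/{n}1.png",im)
a=cv2.imread("pics/scene1.png")[150:300,130:280];b=cv2.imread("pics/top1.png")[125:275,145:295]
c=np.hstack([cv2.resize(x,(400,400),interpolation=3) for x in(a,b)])
cv2.imwrite("pics/crop1.png",np.clip(c*1.4,0,255).astype(np.uint8))
E
```

```text
time: 1.6
tool_pos: [0.4318, -0.0101, 0.3343]
tool_rot: [-3.141, 0.001, 0.995]
contact_force: [-0.7, -0.6, 0.3]
opening: 0.092
grip_force: 0.0
[ 0.43176501 -0.0101222   0.33430033]
```

View pics/crop1.png

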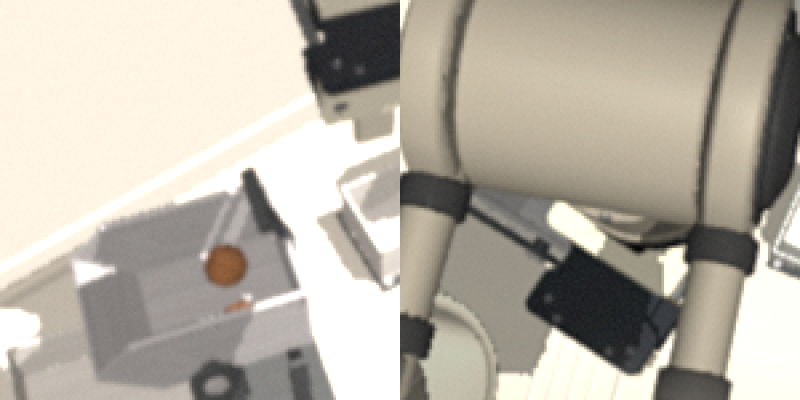

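Scene crop: the bar's ends are at (250,172) and (278,232), so its middle is near full-frame pixel (229,225.7). The gripper is behind and above it, and the top view is now blocked by the arm.

```bash
python3 - <<'E'
from h import *
S=lambda x,y:(x/2.667+130,y/2.667+150)
for p in((264,202),(250,172),(278,232)): print(atz("scene",*S(*p),.235))
print(tri(S(264,202),(227.5,201.6)))
d=np.array([.542,.841]);
for P in((.464,.046,.235),): print(px("scene",P),px("top",P),px("scene",(P[0]-.021,P[1]+.0135,P[2])),px("scene",(P[0]+.021,P[1]-.0135,P[2])))
E
```

```text
[0.45808136 0.05057152 0.235     ]
[0.48287039 0.03751148 0.235     ]
[0.43428199 0.06311016 0.235     ]
(array([0.46245309, 0.04842206, 0.22938977]), np.float64(0.0025612574030599968))
[228.25433393 222.50071719] [228.63965649 200.87034168] [231.92023241 233.1750781 ] [224.72576366 212.22622849]
```

```bash
python3 -m jog '[[[1,0.033,-0.004,0.01,-0.02],[1,0.0645,-0.007,0.03,-0.02],[1,0.0645,-0.007,0.06,-0.02],[1,0.0645,-0.007,0.072,-0.02],[1,0.0645,-0.007,0.072,-0.02]]]'; python3 - <<'E'
from h import *
import cv2
print(robot.observe()['tool_pos'])
im=robot.read_camera("scene")[:,:,::-1]; a=im[150:300,150:350]
cv2.imwrite("pics/s2.png",np.clip(cv2.resize(a,(800,600),interpolation=3)*1.5,0,255).astype(np.uint8))
E
```

```text
time: 2.12
tool_pos: [0.4595, 0.0468, 0.2599]
tool_rot: [-3.136, 0.003, 1.013]
contact_force: [-0.4, 0.1, -0.2]
opening: 0.092
grip_force: 0.0
[0.45954321 0.04679572 0.2598715 ]
```

View pics/s2.png

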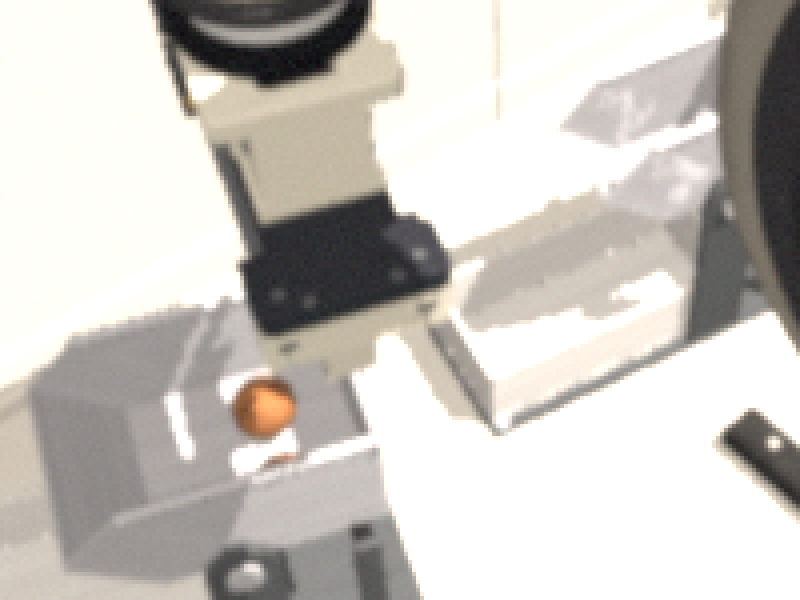

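The gripper now hides the bar, with its near fingertip at about (350,370). I'll descend carefully and watch the force.

```bash
python3 -m jog '[[[1,0.001,0,0.012,0],[1,0.001,0,0.024,0],[1,0.001,0,0.036,0],[1,0.001,0,0.036,0]]]'
```

```text
time: 2.5
tool_pos: [0.4614, 0.0474, 0.2264]
tool_rot: [-3.141, 0.001, 1.013]
contact_force: [0.4, 0.6, -0.6]
opening: 0.0917
grip_force: 0.0
```

```bash
python3 -m jog '[[[0.3,0,0,0,0],[0.3,0,0,0,0],[0.15,0,0,0,0],[0.15,0,0,0,0],[0.15,0,0,0,0]]]' 15
```

```text
time: 2.92
tool_pos: [0.462, 0.0484, 0.2273]
tool_rot: [3.141, -0.0, 1.016]
contact_force: [0.3, 0.1, -0.3]
opening: 0.0628
grip_force: 0.0
```

```bash
python3 -m jog '[[[0,0,0,0.002,0],[-0.05,0,0,0.002,0],[-0.1,0,0,0.002,0],[-0.2,0,0,0.002,0],[-0.2,0,0,0.002,0]]]' 15
```

```text
time: 3.33
tool_pos: [0.4639, 0.0475, 0.2248]
tool_rot: [3.137, -0.001, 1.016]
contact_force: [8.2, -5.2, -5.2]
opening: 0.0498
grip_force: 15.0
```

```bash
python3 -m jog '[[[-0.2,0,0.002,0,0],[-0.2,0,0.003,0,0],[-0.2,0,0.003,0,0]]]' 15
```

```text
time: 3.58
tool_pos: [0.4638, 0.0473, 0.2246]
tool_rot: [-3.14, 0.0, 1.016]
contact_force: [-3.3, 2.0, 2.3]
opening: 0.0493
grip_force: 15.0
```

```bash
python3 -c "
import numpy as np
t=np.arange(0,1.66,.0825);f=t-.519
x=121*np.sin(f)+60;z=-(121*np.cos(f)-105)
for i in range(0,20,5):
  print([(round(x[j]-x[i],1),round(z[j]-z[i],1)) for j in range(i+1,i+6) if j<len(x)])"
```

```text
[(np.float64(8.9), np.float64(-4.6)), (np.float64(18.1), np.float64(-8.4)), (np.float64(27.6), np.float64(-11.5)), (np.float64(37.3), np.float64(-13.8)), (np.float64(47.2), np.float64(-15.2))]
[(np.float64(10.0), np.float64(-0.7)), (np.float64(19.9), np.float64(-0.5)), (np.float64(29.9), np.float64(0.5)), (np.float64(39.7), np.float64(2.3)), (np.float64(49.3), np.float64(4.9))]
[(np.float64(9.4), np.float64(3.4)), (np.float64(18.5), np.float64(7.6)), (np.float64(27.2), np.float64(12.4)), (np.float64(35.4), np.float64(18.0)), (np.float64(43.2), np.float64(24.3))]
[(np.float64(7.2), np.float64(6.9)), (np.float64(13.9), np.float64(14.3)), (np.float64(19.9), np.float64(22.3)), (np.float64(25.2), np.float64(30.7)), (np.float64(29.8), np.float64(39.6))]
```

```bash
python3 -m jog '[[[-0.2,0.009,0,-0.0045,0],[-0.2,0.018,0,-0.0085,0],[-0.2,0.0275,0,-0.0115,0],[-0.2,0.037,0,-0.014,0],[-0.2,0.047,0,-0.015,0]]]' 20
```

```text
time: 4.0
tool_pos: [0.4894, 0.0879, 0.2401]
tool_rot: [-3.141, 0.0, 1.016]
contact_force: [-3.6, -1.0, 2.1]
opening: 0.0496
grip_force: 20.0
```

```bash
python3 -m jog '[[[-0.2,0.010,0,-0.001,0],[-0.2,0.020,0,-0.0005,0],[-0.2,0.030,0,0.0005,0],[-0.2,0.0395,0,0.0025,0],[-0.2,0.0495,0,0.005,0]]]' 20
```

```text
time: 4.42
tool_pos: [0.5161, 0.1301, 0.235]
tool_rot: [3.141, -0.001, 1.016]
contact_force: [-1.4, -0.8, 0.9]
opening: 0.0499
grip_force: 20.0
```

```bash
python3 -m jog '[[[-0.2,0.0095,0,0.0035,0],[-0.2,0.0185,0,0.0075,0],[-0.2,0.027,0,0.0125,0],[-0.2,0.0355,0,0.018,0],[-0.2,0.043,0,0.0245,0]]]' 20
```

```text
time: 4.83
tool_pos: [0.5392, 0.1667, 0.2101]
tool_rot: [3.14, -0.002, 1.016]
contact_force: [2.2, 3.1, 4.3]
opening: 0.0499
grip_force: 20.0
```

```bash
python3 -m jog '[[[-0.2,0.007,0,0.007,0],[-0.2,0.014,0,0.0145,0],[-0.2,0.020,0,0.0225,0],[-0.2,0.025,0,0.0305,0],[-0.2,0.029,0,0.038,0]]]' 20; python3 - <<'E'
from h import *
import cv2
im=robot.read_camera("scene")[:,:,::-1]; a=im[200:350,110:310]
print(robot.observe()['contact_force'],robot.observe()['tool_pos'])
cv2.imwrite("pics/s3.png",np.clip(cv2.resize(a,(800,600),interpolation=3)*1.5,0,255).astype(np.uint8))
E
```

```text
time: 5.25
tool_pos: [0.5544, 0.1908, 0.1713]
tool_rot: [3.14, -0.001, 1.016]
contact_force: [4.4, 2.2, 1.2]
opening: 0.0495
grip_force: 20.0
[ 7.49613369  4.27135562 -0.14075652] [0.55450395 0.19102472 0.17033702]
```

View pics/s3.png

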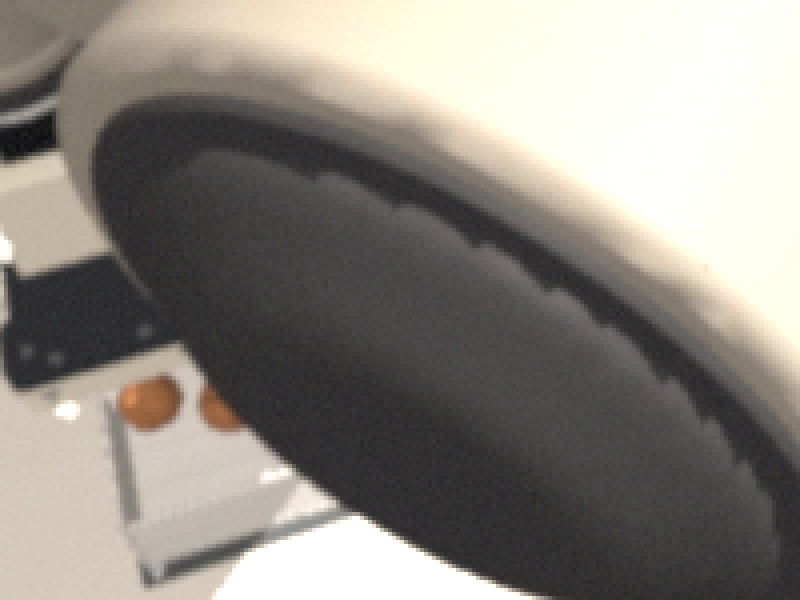

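Both walnuts are visible in the tray, at crop (150,403) and (225,405). I'll let them settle and then return the skip along the same arc.

```bash
python3 -m jog '[[[-0.2,0,0,0,0],[-0.2,0,0,0,0],[-0.2,0,0,0,0],[-0.2,0,0,0,0],[-0.2,0,0,0,0]]]' 20; python3 - <<'E'
from h import *
import cv2
im=robot.read_camera("scene")
hsv=cv2.cvtColor(im,cv2.COLOR_RGB2HSV); m=cv2.inRange(hsv,(3,130,40),(18,255,255))[250:380,100:260]
n,l,s,c=cv2.connectedComponentsWithStats(m)
for i in range(1,n):
    if s[i,4]>15:
        p=c[i]+[100,250]; P=atz("scene",*p,.024); e=P[:2]-[.536,.151]; print(p,s[i],P,e@[.53,.848],e@[-.848,.53])
E
```

```text
time: 5.72
tool_pos: [0.5542, 0.1906, 0.1714]
tool_rot: [3.14, -0.002, 1.016]
contact_force: [5.7, 3.2, -0.2]
opening: 0.0497
grip_force: 20.0
[162.63888889 299.80555556] [60 45  7  9 36] [0.55741141 0.18255599 0.024     ] 0.03810752663533467 -0.0014321961122639555
[149.15447154 301.35772358] [ 43  46  13  12 123] [0.57747357 0.20259848 0.024     ] 0.06573650329248962 -0.007822388911579273
```

```bash
python3 -c "
import numpy as np
t=np.arange(1.65,-.01,-.066);f=t-.519
x=121*np.sin(f)+60;z=-(121*np.cos(f)-105)
for i in range(0,25,5):
  print([(round(float(x[j]-x[i]),1),round(float(z[j]-z[i]),1)) for j in range(i+1,i+6) if j<len(x)])"
```

```text
[(-3.6, -7.1), (-7.7, -14.0), (-12.3, -20.5), (-17.2, -26.8), (-22.6, -32.7)]
[(-5.7, -5.5), (-11.8, -10.7), (-18.3, -15.4), (-25.0, -19.8), (-32.0, -23.6)]
[(-7.2, -3.4), (-14.7, -6.3), (-22.3, -8.7), (-30.0, -10.6), (-37.9, -12.0)]
[(-7.9, -0.9), (-15.9, -1.2), (-23.9, -1.0), (-31.9, -0.3), (-39.7, 1.0)]
[(-7.8, 1.8), (-15.4, 4.0), (-22.9, 6.8), (-30.2, 10.0), (-37.3, 13.8)]
```

Both walnuts lie in the tray. Easing back at about 0.8 rad/s.

```bash
python3 -m jog '[[[-0.2,-0.0035,0,-0.007,0],[-0.2,-0.0075,0,-0.014,0],[-0.2,-0.012,0,-0.0205,0],[-0.2,-0.017,0,-0.027,0],[-0.2,-0.0225,0,-0.0325,0]]]' 20
```

```text
time: 6.18
tool_pos: [0.5417, 0.1707, 0.2038]
tool_rot: [3.141, 0.0, 1.015]
contact_force: [5.1, 1.2, -1.6]
opening: 0.0498
grip_force: 20.0
```

```bash
python3 -m jog '[[[-0.2,-0.0055,0,-0.0055,0],[-0.2,-0.012,0,-0.0105,0],[-0.2,-0.0185,0,-0.0155,0],[-0.2,-0.025,0,-0.020,0],[-0.2,-0.032,0,-0.0235,0]]]' 20
```

```text
time: 6.6
tool_pos: [0.524, 0.1427, 0.2277]
tool_rot: [-3.141, 0.002, 1.015]
contact_force: [5.1, -1.7, -4.1]
opening: 0.0499
grip_force: 20.0
```

```bash
python3 -m jog '[[[-0.2,-0.007,0,-0.0035,0],[-0.2,-0.0145,0,-0.0065,0],[-0.2,-0.0225,0,-0.0085,0],[-0.2,-0.030,0,-0.0105,0],[-0.2,-0.038,0,-0.012,0]]]' 20
```

```text
time: 7.02
tool_pos: [0.5037, 0.1106, 0.2396]
tool_rot: [-3.141, 0.001, 1.016]
contact_force: [5.2, -2.8, -9.5]
opening: 0.0496
grip_force: 20.0
```

```bash
python3 -m jog '[[[-0.2,-0.008,0,-0.001,0],[-0.2,-0.016,0,-0.001,0],[-0.2,-0.024,0,-0.001,0],[-0.2,-0.032,0,-0.0005,0],[-0.2,-0.0395,0,0.001,0]]]' 20
```

```text
time: 7.43
tool_pos: [0.4828, 0.0775, 0.2388]
tool_rot: [-3.141, 0.0, 1.016]
contact_force: [3.7, 0.8, -5.8]
opening: 0.0498
grip_force: 20.0
```

```bash
python3 -m jog '[[[-0.2,-0.007,0,0.0015,0],[-0.2,-0.013,0,0.0035,0],[-0.2,-0.0185,0,0.0055,0],[-0.2,-0.0235,0,0.0075,0],[-0.2,-0.028,0,0.009,0]]]' 20
```

```text
time: 7.85
tool_pos: [0.4681, 0.054, 0.2301]
tool_rot: [-3.141, 0.0, 1.016]
contact_force: [1.2, 1.8, -5.2]
opening: 0.0492
grip_force: 20.0
```

```bash
python3 -m jog '[[[-0.2,-0.0025,0,0.0015,0],[-0.2,-0.005,0,0.003,0],[-0.2,-0.007,0,0.004,0],[-0.2,-0.0085,0,0.005,0],[-0.2,-0.0085,0,0.005,0]]]' 20
```

```text
time: 8.27
tool_pos: [0.4634, 0.0465, 0.2254]
tool_rot: [-3.141, 0.002, 1.016]
contact_force: [-6.2, -0.6, 5.4]
opening: 0.0494
grip_force: 20.0
```

```bash
python3 -m jog '[[[-0.2,-0.001,0,0.0005,0],[-0.2,-0.001,0,0.0005,0],[0.2,-0.001,0,0.0005,0],[0.5,-0.001,0,0.0005,0],[0.8,-0.001,0,0.0005,0]]]' 10
```

```text
time: 8.68
tool_pos: [0.4642, 0.046, 0.2247]
tool_rot: [3.141, -0.0, 1.016]
contact_force: [-0.1, 0.5, -0.2]
opening: 0.0635
grip_force: 0.0
```

```bash
python3 -m jog '[[[0.9,0,0,0,0],[0.9,0,0,0,0],[0.9,0,0,-0.015,0],[0.9,0,0,-0.04,0],[0.9,0,0,-0.07,0]]]'
```

```text
time: 9.1
tool_pos: [0.463, 0.0461, 0.2942]
tool_rot: [-3.138, 0.002, 1.016]
contact_force: [0.8, -0.1, 1.0]
opening: 0.0871
grip_force: 0.0
```

```bash
python3 -m jog '[[[0.9,-0.03,0,-0.03,0],[0.9,-0.06,0,-0.04,0],[0.9,-0.09,0,-0.04,0],[0.9,-0.12,0,-0.04,0],[0.9,-0.12,0,-0.04,0]]]'; python3 - <<'E'
from h import *
import cv2
a=robot.read_camera("scene")[200:350,110:260,::-1];b=robot.read_camera("top")[125:275,145:295,::-1]
c=np.hstack([cv2.resize(x,(400,400),interpolation=3) for x in(a,b)])
cv2.imwrite("pics/s4.png",np.clip(c*1.4,0,255).astype(np.uint8))
E
```

```text
time: 9.52
tool_pos: [0.3987, -0.0589, 0.3352]
tool_rot: [3.14, 0.002, 1.012]
contact_force: [1.2, 0.6, 0.7]
opening: 0.0871
grip_force: 0.0
```

View pics/s4.png

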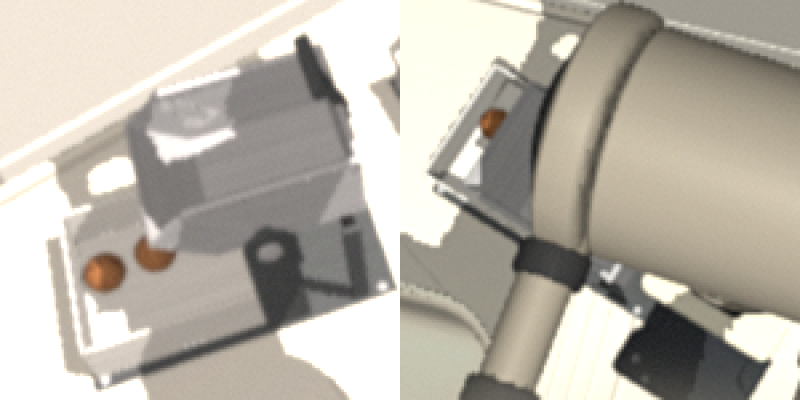

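The wide skip is upright again and empty: the bar's middle is at about (227.4,226.2), the same as at the start. Both walnuts lie in the tray, and the arm is clear.

```bash
python3 -m jog '[[[0.9,0,0,0,0],[0.9,0,0,0,0],[0.9,0,0,0,0]]]'; python3 -c "
from cell import robot
print(robot.hand_in())"
```

```text
time: 9.87
tool_pos: [0.401, -0.0551, 0.3345]
tool_rot: [-3.141, -0.0, 1.017]
contact_force: [-0.3, -0.4, -0.2]
opening: 0.0871
grip_force: 0.0
the job is handed in; nothing more can be done
None
```

I tipped the wide skip so both walnuts fell into its tray, eased it back upright, left the narrow skip untouched, and handed the job in at about 10 s; no verdict was returned.

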